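Dip the oil of the keel-lift hydraulic pack

TASK

Check the oil in the keel-lift power pack: take the dipstick whose handle matches the yellow band on the pack's slanting dip tube, push it into the tube until its collar stops on the tube's mouth, then draw it right out. Present it for reading: hold it level and still with its tip over the sheet of kitchen paper, about 15 cm above the table, and finish like that with the dipstick still in the gripper. Leave the red dipstick and the other things lying about where they are.

Things in the scene. Friction and masses are not known exactly. Their poses are not given: they have to be found in the camera images.
- yellow_dipstick: The yellow-handled dipstick, 65 to 105 g, lying level on the table. Origin on its axis at the seating face of its collar (13 mm above the table as it lies); x runs along the rod to the tip. From the origin: aluminium rod 8 mm in diameter to the tip at x = +140 mm (last 6 mm coned; black marking rings near the tip); round brass collar 26 mm in diameter from x = -6 to 0; square handle 26 x 26 mm from x = -72 to -6. It lies on a flat of the handle, the rod clear of the table.
- yellow_handle (a point): Centre of the yellow handle, half-way up, 39 mm behind the collar's seating face (where to grasp; 26 mm wide; 13 mm above the table as it lies). Axes as the dipstick: x towards the tip.
- yellow_tip (a point): The tip of the yellow dipstick, on its axis, 179 mm from the handle's centre. Axes as the dipstick.
- yellow_collar (a point): Centre of the collar's seating face on the yellow dipstick (the side towards the tip).
- dip_tube: The fixed steel dip tube with the yellow band, welded to the power pack and slanting up out of its front at 45 degrees. Origin at the centre of its mouth, 150 mm above the table; z points along the bore, outwards and up. Bore 16 mm, outside 24 mm; straight guide 106 mm long, then open space in the reservoir: the whole 140 mm of rod goes in until the collar meets the rim.
- power_pack: The fixed keel-lift hydraulic power pack. Origin on the table under the middle of the reservoir's front wall; x points from the front to the back, level. The tube's mouth lies at x = -75 mm, y = 0, z = 150 mm. The grey reservoir is at x 0 to 150 mm, y -124 to 124 mm, lid top 149 mm high (bolts to 154 mm, breather to 177 mm); behind it to x = 280 mm stand the motor and valves, up to 178 mm high.
- paper_sheet: White sheet of kitchen paper lying on the table, fixed: 200 mm along its x, 180 mm along its y, 2 mm thick; origin under its centre.
- red_handle (a point): Centre of the handle of the red dipstick (belongs to another machine; same build, rod only 115 mm). It lies on the table; x towards its tip. Leave alone.
- tape_centre (a point): Centre of a roll of black tape lying flat, 68 mm in diameter, 19 mm high.
- bottle_centre (a point): On the axis of a standing blue oil bottle 68 mm in diameter, 170 mm high; the point is 85 mm up.
- jar_centre (a point): Centre of a clear jar 72 mm in diameter, 95 mm high.
- wrench_grip (a point): Grip of a wrench 170 mm long, lying on the table, 10 mm high or less.
Mind the look-alikes: they are no part of the job. Of the things that look like the yellow_dipstick, take the one that is farthest to the robot's right at the start.

How it is judged:
On the way, in this order (a step that is already met when the one before it is completed fails the run):
1. the yellow dipstick has been picked up (contact force between yellow_dipstick and the fingers above 1 N and height (world z) of yellow_handle above 0.05 m), for 0.1 s.
2. the yellow dipstick is fully in the dip tube, its collar stopped on the mouth (within 4 mm) (contact force between yellow_dipstick and the fingers above 1 N and z of yellow_collar in the frame of dip_tube below 0.004 m and distance between yellow_collar and dip_tube below 0.009 m and angle between the x axis of yellow_dipstick and the z axis of dip_tube, either way round below 0.12 rad), for 0.2 s.
3. the dipstick has been drawn right out: its tip is more than 20 mm outside the mouth (contact force between yellow_dipstick and the fingers above 1 N and z of yellow_tip in the frame of dip_tube above 0.02 m), for 0.1 s.
At the end, for the whole second after the job is handed in: The yellow dipstick is held in the gripper, level within 8 degrees and still (under 20 mm/s), its tip over the paper sheet and 90 to 240 mm above the table, clear of the tube and the pack, and every bystander is within 30 mm of where it was (all of step 3 and angle between yellow_dipstick's own x axis and vertical between 1.4308 and 1.7108 rad and x of yellow_tip in the frame of paper_sheet between -0.1 and 0.1 m and y of yellow_tip in the frame of paper_sheet between -0.09 and 0.09 m and height (world z) of yellow_tip between 0.09 and 0.24 m and contact force between yellow_dipstick and dip_tube below 0.2 N and contact force between yellow_dipstick and power_pack below 0.2 N and linear speed of yellow_dipstick below 0.02 m/s and angular speed of yellow_dipstick below 0.15 rad/s and distance of each of red_handle, tape_centre, bottle_centre, jar_centre, wrench_grip from where it was at the start of the episode below 0.03 m); the arm keeps its last pose, push and grip.
It fails at once if the red dipstick is moved by more than 30 mm (distance of red_handle from where it was at the start of the episode above 0.03 m).
It fails at once if another thing lying about is moved by more than 30 mm (distance of any of tape_centre, bottle_centre, jar_centre, wrench_grip from where it was at the start of the episode above 0.03 m).
It also fails if it takes over 51 s, if anything falls off the work surface, if the arm or the gripper's body presses on something with over 40 N, if the wrist force passes 120 N, or if a joint passes its speed limit or range.

ROBOT

A 7-joint arm with a two-finger parallel gripper is mounted at the origin on the work surface. World frame = base frame: x ahead of the robot, y to its left, z up, the work surface at z = 0. Lengths are in m, angles in rad, forces in N, time in s.
With the tool pointing down it reaches from about 0.4 to 0.85 m from the base axis. Payload 4.5 kg.
Tool frame: the origin (TCP) lies midway between the tips of the shut fingers; the grasp point (between the pads) lies 19 mm behind it; z points along the fingers, y is the line along which they close (so a half turn about z gives the same grasp; the last joint's range is limited). The gripper opens to 88 mm and grips with 3 to 60 N. Pads are 18 mm wide; open, the fingers measure 123 mm over their backs; the gripper's body (75 mm by 187 mm) begins 45 mm behind the grasp point.
Start: joints at [-1.181, 0.689, -0.195, 1.565, 0.157, 0.902, -0.215], TCP at [0.218, 0.586, 0.239] pointing down, gripper open.
Joint ranges: [-3.01, 3.01], [-0.46, 2.08], [-1.47, 1.51], [0.13, 2.56], [-1, 4.14], [0.04, 2.09], [-2.66, 2.66]. Speed limits (rad/s): [2.57, 2.57, 3.14, 3.14, 3.14, 3.14, 3.14].

INTERFACE

Orientations are given as a unit quaternion [x, y, z, w].
In Python, from plant import r gives the robot as it stands.
- The arm moves only by the tool carry_out, never from a script. Its argument "plan" is a list of rows, each an object with "rot": the turn, a rotation vector about the tool's x, y, z in rad, a list of three; "xyz": the shift along the tool's x, y, z in m, a list of three; "grip": the closure in counts, from 0 (fully open) to 255 (shut). In form: [{"rot": [wx, wy, wz], "xyz": [dx, dy, dz], "grip": grip}, ...]. A call has 1 to 8 rows; each row is the pose to reach, as a shift and turn from the pose commanded when the call began, along the tool's axes at that moment; what a row does not reach only later rows make up. A row lasts 1/12 s, in which the tool goes at most 41.7 mm and 7.16 degrees, less where a joint would pass 70% of its speed; a pose out of reach is approached as far as the arm can. A call with a gripper value outside its range is refused whole. The fingers move at their own pace and stop on an object; "squeeze" is the grip in N (left out, the last holds). Time passes only in rows, so rows that repeat a pose let the fingers close. It gives the time, the measured TCP pose, the force, the opening and the grip force at its end, in the units of the state.
- r.get_state(): the state, without advancing time (a new reading comes with each control period).
- r.snapshot(name): name is "side" or "top" or "wrist"; returns the picture (400x640x3 uint8, red, green, blue); there is no depth.
- r.camera_params(name): a dict with "fx", "fy", "cx", "cy" (pixels), "position" and "attitude" of the camera in the world; the wrist camera has in their place "hand_eye" (4x4, takes a point from camera to tool coordinates, whose origin is the TCP and whose axes are the flange's). Camera axes: x right, y down, z forward; pixel columns grow to the right and rows downward; lengths in m; the calibration is good to about 2 mm. A picture is of the moment at which its call begins: read the wrist's pose just before it. camera_params takes no time and is no camera call.
- r.finish_job(): hands the job in; it is judged then, once.
The state is a dict: "clock": time; "q": joint angles; "qd": joint speeds; "joint_torque": joint torques, N m; "tool_pos": TCP position; "eef_rot": TCP orientation; "contact_force": force on the tool from outside, world axes, zero at the start; "moment": the same for the moment, N m; "opening": opening from 0.0 (shut) to 1.0 (fully open); "finger_force": force on a finger pad.
Only numpy, scipy, OpenCV 4.12 (cv2) and the standard library are available. Lean on these libraries where they do the work, as an engineer would, in place of code of your own. Each camera call takes 0.05 s, during which the arm holds its last target. There are 200 camera calls.

## Working session

There is one attempt and no reset: what is moved stays moved. The work goes in short steps, Python scripts to look and compute and a tool call to move; the robot and the scene stay as the last step left them, time stands still between calls to the robot, and variables do not carry over. Pictures are saved under pics/ and viewed, at most 10 in all, crops included, and the job is handed in when it is done.

Besides the shell and the picture viewer there is one more tool, called after "Emit:" as a command line: name --argument value ..., lists and objects as JSON in quotes. carry_out: Moves the arm, as the interface text tells. Its arguments: {"type":"object","properties":{"plan":{"type":"array"},"squeeze":{"type":"number"}},"required":["plan"]}

```bash
mkdir -p pics; python3 - <<'E'
from plant import r
import cv2,numpy as np
print(r.get_state())
for n in("side","top","wrist"):
    print(n,r.camera_params(n))
    if n!="wrist": cv2.imwrite(f"pics/{n}0.png",r.snapshot(n)[:,:,::-1])
E
```

```text
{'clock': 0.0, 'q': array([-1.18121309,  0.68995757, -0.19451583,  1.56635615,  0.15727688,
        0.90247177, -0.2150927 ]), 'qd': array([ 7.07805635e-04, -9.27112541e-05, -1.49592387e-04,  1.02513969e-03,
        1.75541512e-03,  3.65851754e-04, -1.98233088e-03]), 'joint_torque': array([ 5.81822428e-05, -5.27566373e+01, -1.26701351e+00, -1.53434712e+01,
       -5.26474952e-02,  6.14398610e-03,  1.56843007e-04]), 'tool_pos': array([0.21752229, 0.58525265, 0.23792332]), 'eef_rot': array([ 1.76915283e-01,  9.84225670e-01, -8.95915343e-04, -1.04382830e-04]), 'contact_force': array([-0.06268723, -0.35890322, -0.56156929]), 'moment': array([ 0.00041184,  0.00542443, -0.02840565]), 'finger_force': 0.0, 'opening': 1.0032404998444533}
side {'fx': 491.0827391581096, 'fy': 491.0827391581096, 'cx': 323.73560331218874, 'cy': 196.13136467709745, 'position': array([-0.16966452, -0.74620733,  0.72561074]), 'attitude': array([ 0.80562651, -0.31126305,  0.16846586, -0.47507946])}
top {'fx': 462.3994785341039, 'fy': 462.3994785341039, 'cx': 312.2915005949576, 'cy': 201.7234915369467, 'position': array([0.38474458, 0.07269738, 1.49016065]), 'attitude': array([ 0.71000515, -0.70264917,  0.02688853, -0.03812924])}
wrist {'fx': 307.10110048095083, 'fy': 307.10110048095083, 'cx': 322.34854434950904, 'cy': 200.69184641236228, 'hand_eye': array([[-2.11398463e-04, -9.55203238e-01, -2.95950552e-01,
         7.71662819e-02],
       [ 9.99999707e-01, -4.19623792e-04,  6.40065046e-04,
        -6.45955277e-04],
       [-7.35580097e-04, -2.95950330e-01,  9.55203047e-01,
        -1.44959487e-01],
       [ 0.00000000e+00,  0.00000000e+00,  0.00000000e+00,
         1.00000000e+00]])}
```

View pics/top0.png

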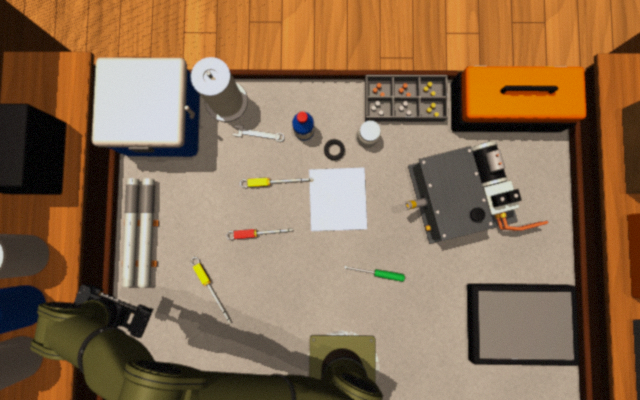

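View pics/side0.png

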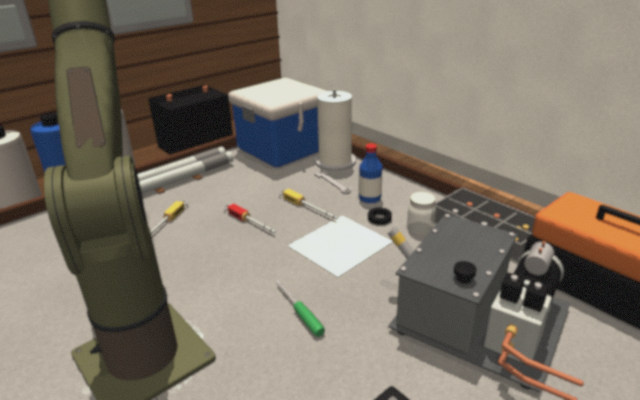

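The top view shows the two yellow sticks: one at (258,183), tip (312,180), and one at (202,272). The rightmost, at (258,183), is the target. The paper is at (338,199), and the tube mouth is at about (400,206) with the pack to its right.

```bash
cat > h.py <<'E'
import numpy as np,cv2
from scipy.spatial.transform import Rotation as R
from plant import r
def cam(n,st=None):
    p=r.camera_params(n); K=np.array([[p['fx'],0,p['cx']],[0,p['fy'],p['cy']],[0,0,1]])
    if n=='wrist':
        st=st or r.get_state(); H=p['hand_eye']; A=R.from_quat(st['eef_rot']).as_matrix()
        return K,A@H[:3,:3],A@H[:3,3]+st['tool_pos']
    return K,R.from_quat(p['attitude']).as_matrix(),np.array(p['position'])
def ray(c,uv): 
    K,A,o=c; d=A@np.linalg.inv(K)@np.array([uv[0],uv[1],1.]); return o,d/np.linalg.norm(d)
def plane(c,uv,z): o,d=ray(c,uv); return o+d*(z-o[2])/d[2]
def proj(c,P): K,A,o=c; p=K@(A.T@(np.asarray(P)-o)); return p[:2]/p[2]
def tri(c1,u1,c2,u2):
    o1,d1=ray(c1,u1);o2,d2=ray(c2,u2)
    t=np.linalg.lstsq(np.c_[d1,-d2],o2-o1,rcond=None)[0]
    a=o1+d1*t[0];b=o2+d2*t[1]; return (a+b)/2,np.linalg.norm(a-b)
def blobs(img,lo,hi,amin=15):
    m=cv2.inRange(cv2.cvtColor(img,cv2.COLOR_RGB2HSV),lo,hi)
    n,l,s,c=cv2.connectedComponentsWithStats(m)
    return m,l,[(i,c[i].round(1),s[i]) for i in range(1,n) if s[i][4]>=amin]
E
python3 - <<'E'
from h import *
np.set_printoptions(precision=4,suppress=True)
for n in('top','side'):
    im=cv2.imread(f'pics/{n}0.png')[:,:,::-1].copy(); c=cam(n)
    for b in blobs(im,(20,110,90),(35,255,255),8)[2]: print(n,b[1],b[2],plane(c,b[1],.018))
c=cam('top')
print('tip',plane(c,(312,180.5),.013),'mouth',plane(c,(402,207),.15))
print('paper',[plane(c,p,.002) for p in((308.5,169),(364.5,167.5),(367.5,228.5),(311.5,230.5))])
a=cv2.imread('pics/top0.png'); s=cv2.imread('pics/side0.png')
A=cv2.resize(a[135:255,385:530],None,fx=4,fy=4,interpolation=2)
cv2.imwrite('pics/c1.png',A)
cv2.imwrite('pics/c2.png',cv2.resize(s[200:350,370:570],None,fx=4,fy=4,interpolation=2))
E
```

```text
top [427.8  85.7] [423  81  10  11  53] [ 0.904  -0.2755  0.018 ]
top [432.9  93. ] [431  91   5   5  20] [ 0.8796 -0.2918  0.018 ]
top [430.9 106.9] [426 102  10  11  54] [ 0.8333 -0.2847  0.018 ]
top [436. 114.] [434 112   5   5  21] [ 0.8098 -0.3009  0.018 ]
top [257.8 181.9] [247 177  23  11 204] [0.5828 0.2729 0.018 ]
top [413.4 203.9] [410 200   7   9  37] [ 0.5166 -0.2253  0.018 ]
top [503.1 214.6] [501 212   5   6  19] [ 0.4853 -0.5083  0.018 ]
top [428.  227.2] [426 226   5   4  13] [ 0.4429 -0.2708  0.018 ]
top [255.2 232.5] [254 231   3   4   8] [0.4203 0.2776 0.018 ]
top [201.  273.9] [193 263  17  23 206] [0.2877 0.4465 0.018 ]
top [ 56.6 313.7] [ 40 308  31  10  80] [0.1579 0.8995 0.018 ]
top [ 52.1 333.7] [ 35 313  44  42 641] [0.0961 0.9099 0.018 ]
top [343.7 346.3] [ 310  336   65   33 1172] [ 0.0706 -0.0057  0.018 ]
top [ 45.4 349.9] [ 33 344  24  11  59] [0.0461 0.9279 0.018 ]
top [105.7 377.3] [ 90 348  33  52 908] [-0.0342  0.7334  0.018 ]
top [ 49.9 356.1] [ 34 350  31  10  72] [0.0274 0.9125 0.018 ]
top [ 88.8 360.1] [ 87 358   4   6   9] [0.0171 0.7892 0.018 ]
[... 229 characters left out ...]
  17 450] [-0.0788  0.6246  0.018 ]
top [355.9 393.5] [343 385  28  15 170] [-0.0705 -0.0438  0.018 ]
top [187.1 395.1] [186 391   4   9  18] [-0.0836  0.4772  0.018 ]
side [292.  195.8] [283 189  20  16 166] [0.5803 0.2705 0.018 ]
side [173.9 208.5] [165 201  19  18 146] [0.2914 0.4466 0.018 ]
side [525.3 225.8] [523 224   6   4  20] [ 0.9206 -0.277   0.018 ]
side [398.2 238.4] [392 232  13  13 102] [ 0.6384 -0.0891  0.018 ]
side [511.6 327.9] [510 326   4   5  15] [ 0.5645 -0.4454  0.018 ]
tip [0.5896 0.0987 0.013 ] mouth [ 0.4954 -0.1656  0.15  ]
paper [array([0.6287, 0.1107, 0.002 ]), array([ 0.6352, -0.0712,  0.002 ]), array([ 0.4373, -0.081 ,  0.002 ]), array([0.429 , 0.0987, 0.002 ])]
```

View pics/c1.png

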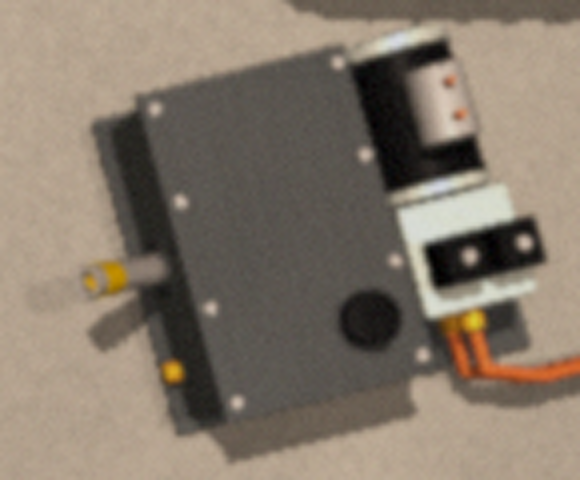

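View pics/c2.png

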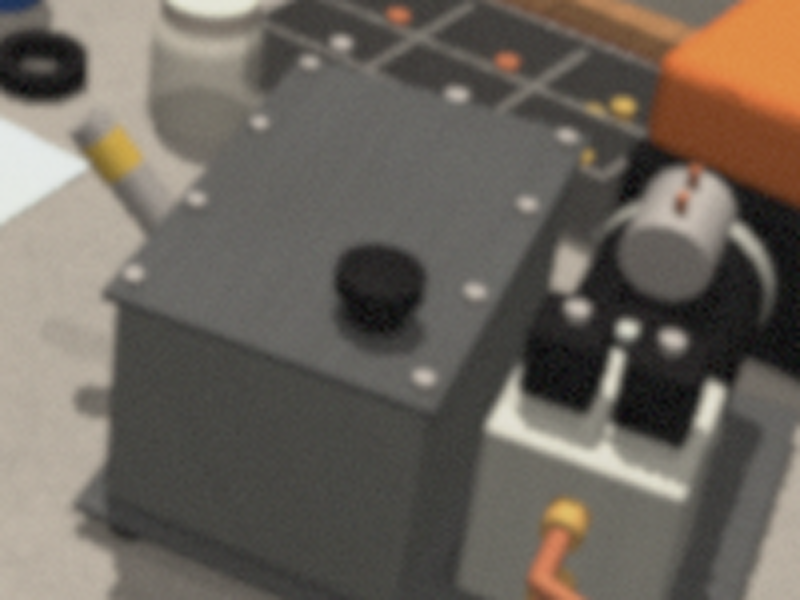

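```bash
python3 - <<'E'
from h import *
np.set_printoptions(precision=4,suppress=True)
t,s=cam('top'),cam('side')
T=lambda p:np.array(p)/4+[385,135]; S=lambda p:np.array(p)/4+[370,200]
B=np.array([plane(t,T(p),.152) for p in((155,109),(180,202),(210,307),(237,402))]);
Bb=np.array([plane(t,T(p),.152) for p in((338,63),(365,155),(395,261),(423,355))]);
d=B[0]-B[-1];d/=np.linalg.norm(d); d2=Bb[0]-Bb[-1];d2/=np.linalg.norm(d2);print(B,'\n',Bb,d,d2)
Cc=np.array([plane(t,T(p),.149) for p in((140,97),(215,418))]);print('corners',Cc,np.linalg.norm(Cc[0]-Cc[1]))
w=np.array([d[1],-d[0],0]) ; print('x',w,'ang',np.degrees(np.arctan2(w[1],w[0])))
for mid in (B.mean(0),Cc.mean(0)): print('mid',mid,'mouth',mid-.075*w)
b=(B.mean(0)+Bb.mean(0))/2; print('centre',b,'mouth from centre',b-.15*w)
print('band tri',tri(t,(413.4,203.9),s,(398.2,238.4)),'end',tri(t,T((45,293)),s,S((92,122))))
m=b-.15*w;m[2]=.15;
print('proj mouth',(proj(t,m)-[385,135])*4,(proj(s,m)-[370,200])*4)
E
```

```text
[[ 0.6269 -0.2294  0.152 ]
 [ 0.5587 -0.2467  0.152 ]
 [ 0.4825 -0.2674  0.152 ]
 [ 0.4143 -0.2857  0.152 ]] 
 [[ 0.662  -0.3629  0.152 ]
 [ 0.5944 -0.3811  0.152 ]
 [ 0.5172 -0.401   0.152 ]
 [ 0.4494 -0.4194  0.152 ]] [0.9666 0.2562 0.    ] [0.9664 0.2571 0.    ]
corners [[ 0.6363 -0.2192  0.149 ]
 [ 0.4027 -0.2706  0.149 ]] 0.23919606166179624
x [ 0.2562 -0.9666  0.    ] ang -75.15287070230734
mid [ 0.5206 -0.2573  0.152 ] mouth [ 0.5014 -0.1848  0.152 ]
mid [ 0.5195 -0.2449  0.149 ] mouth [ 0.5002 -0.1724  0.149 ]
centre [ 0.5382 -0.3242  0.152 ] mouth from centre [ 0.4997 -0.1792  0.152 ]
band tri (array([ 0.5047, -0.2001,  0.1366]), np.float64(0.0035183219470966702)) end (array([ 0.5043, -0.1626,  0.1356]), np.float64(0.031815824983791985))
proj mouth [ 86.8403 282.2507] [ 81.1141 119.3886]
```

```bash
cat >> h.py <<'E'
def frame(x,z):
    x=np.array(x,float);x/=np.linalg.norm(x);z=np.array(z,float);z-=x*(z@x);z/=np.linalg.norm(z)
    return np.c_[x,np.cross(z,x),z]
def rel(pos,M,st=None):
    st=st or r.get_state(); A=R.from_quat(st['eef_rot']).as_matrix()
    print('t',round(st['clock'],2),'pos',st['tool_pos'].round(4),'q',st['q'].round(2),'F',st['contact_force'].round(1))
    print('xyz',(A.T@(np.array(pos)-st['tool_pos'])).round(4),'rot',R.from_matrix(A.T@M).as_rotvec().round(4))
E
python3 - <<'E'
from h import *
M=frame((-.04,1,0),(0,0,-1))
rel((.58,.26,.245),M)
E
```

```text
t 0.1 pos [0.2176 0.5853 0.238 ] q [-1.18  0.69 -0.19  1.57  0.16  0.9  -0.22] F [ 0.2 -0.4 -0.4]
xyz [-0.453  -0.1787 -0.0066] rot [-1.300e-03  1.100e-03  1.175e+00]
```

Emit:
carry_out --plan '[{"rot":[0,0,0.6],"xyz":[-0.28,-0.11,-0.005],"grip":0},{"rot":[0,0,0.6],"xyz":[-0.28,-0.11,-0.005],"grip":0},{"rot":[0,0,0.6],"xyz":[-0.28,-0.11,-0.005],"grip":0},{"rot":[0,0,0.6],"xyz":[-0.28,-0.11,-0.005],"grip":0},{"rot":[0,0,0.6],"xyz":[-0.28,-0.11,-0.005],"grip":0},{"rot":[0,0,0.6],"xyz":[-0.28,-0.11,-0.005],"grip":0},{"rot":[0,0,0.6],"xyz":[-0.28,-0.11,-0.005],"grip":0},{"rot":[0,0,0.6],"xyz":[-0.28,-0.11,-0.005],"grip":0}]'

```text
clock: 0.77
tool_pos: [0.4486, 0.3775, 0.2436]
eef_rot: [0.465, 0.885, -0.001, 0.003]
contact_force: [0.6, -0.5, -0.1]
opening: 0.999
finger_force: 0.0
```

```bash
python3 - <<'E'
from h import *
M=frame((-.04,1,0),(0,0,-1))
rel((.58,.26,.245),M)
rel((.54,.04,.245),M)
E
```

```text
t 0.77 pos [0.4486 0.3775 0.2436] q [-0.75  0.63 -0.05  1.69  0.05  0.83 -0.22] F [ 0.6 -0.5 -0.1]
xyz [-0.1713  0.0415 -0.0003] rot [0.0023 0.0064 0.5639]
t 0.77 pos [0.4486 0.3775 0.2436] q [-0.75  0.63 -0.05  1.69  0.05  0.83 -0.22] F [ 0.6 -0.5 -0.1]
xyz [-0.3297 -0.1164  0.0007] rot [0.0023 0.0064 0.5639]
```

Emit:
carry_out --plan '[{"rot":[0,0,0.56],"xyz":[-0.31,-0.11,0],"grip":0},{"rot":[0,0,0.56],"xyz":[-0.31,-0.11,0],"grip":0},{"rot":[0,0,0.56],"xyz":[-0.31,-0.11,0],"grip":0},{"rot":[0,0,0.56],"xyz":[-0.31,-0.11,0],"grip":0},{"rot":[0,0,0.56],"xyz":[-0.31,-0.11,0],"grip":0},{"rot":[0,0,0.56],"xyz":[-0.31,-0.11,0],"grip":0},{"rot":[0,0,0.56],"xyz":[-0.31,-0.11,0],"grip":0},{"rot":[0,0,0.56],"xyz":[-0.31,-0.11,0],"grip":0}]'

```text
clock: 1.43
tool_pos: [0.5309, 0.0659, 0.2435]
eef_rot: [0.688, 0.726, -0.0, 0.0]
contact_force: [1.2, -0.5, -0.4]
opening: 1.0
finger_force: 0.0
```

```bash
python3 - <<'E'
from h import *
M=frame((-.04,1,0),(0,0,-1))
rel((.54,-.16,.255),M)
E
```

```text
t 1.43 pos [0.5309 0.0659 0.2435] q [-0.25  0.56  0.07  1.84 -0.05  0.74 -0.1 ] F [ 1.2 -0.5 -0.4]
xyz [-0.226  -0.0031 -0.0113] rot [-0.0005  0.0007  0.014 ]
```

Emit:
carry_out --plan '[{"rot":[0,0,0],"xyz":[-0.226,-0.003,-0.011],"grip":0},{"rot":[0,0,0],"xyz":[-0.226,-0.003,-0.011],"grip":0},{"rot":[0,0,0],"xyz":[-0.226,-0.003,-0.011],"grip":0},{"rot":[0,0,0],"xyz":[-0.226,-0.003,-0.011],"grip":0},{"rot":[0,0,0],"xyz":[-0.226,-0.003,-0.011],"grip":0},{"rot":[0,0,0],"xyz":[-0.226,-0.003,-0.011],"grip":0},{"rot":[0,0,0],"xyz":[-0.226,-0.003,-0.011],"grip":0},{"rot":[0,0,0],"xyz":[-0.226,-0.003,-0.011],"grip":0}]'

```text
clock: 2.1
tool_pos: [0.5399, -0.158, 0.2543]
eef_rot: [0.688, 0.725, -0.0, -0.0]
contact_force: [0.4, 0.7, 0.8]
opening: 0.997
finger_force: 0.0
```

```bash
python3 - <<'E'
from h import *
import pickle
st=r.get_state(); im=r.snapshot('wrist'); cv2.imwrite('pics/w1.png',im[:,:,::-1]); pickle.dump(st,open('st1.pkl','wb'))
print(st['tool_pos'],proj(cam('wrist',st),(.4997,-.179,.15)))
E
```

```text
[ 0.53990292 -0.15801134  0.2543343 ] [275.67606942 220.63615353]
```

View pics/w1.png

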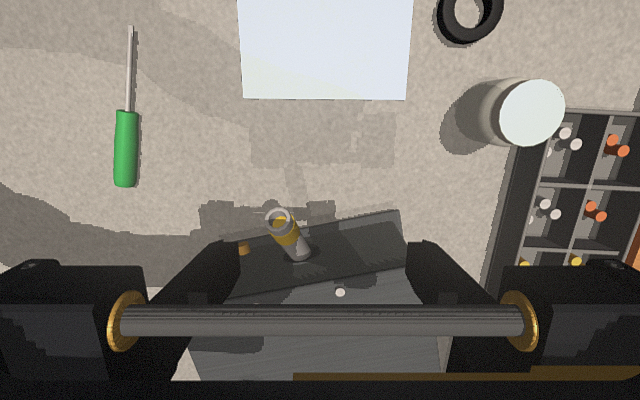

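Mouth visible at about (278,216), predicted (276,221). I'll take a second view from 80 mm to the side.

Emit:
carry_out --plan '[{"rot":[0,0,0],"xyz":[0.0,-0.09,0],"grip":0},{"rot":[0,0,0],"xyz":[0.0,-0.09,0],"grip":0},{"rot":[0,0,0],"xyz":[0.0,-0.09,0],"grip":0},{"rot":[0,0,0],"xyz":[0.0,-0.09,0],"grip":0},{"rot":[0,0,0],"xyz":[0.0,-0.09,0],"grip":0}]'

```text
clock: 2.57
tool_pos: [0.4515, -0.1604, 0.2551]
eef_rot: [0.686, 0.727, 0.001, 0.0]
contact_force: [0.5, 0.4, -0.1]
opening: 0.996
finger_force: 0.0
```

```bash
python3 - <<'E'
from h import *
import pickle
st=r.get_state(); im=r.snapshot('wrist')[:,:,::-1]; cv2.imwrite('pics/w2.png',im); pickle.dump(st,open('st2.pkl','wb'))
u=proj(cam('wrist',st),(.4997,-.179,.15)).astype(int);print(st['tool_pos'],u)
a=cv2.imread('pics/w1.png')[190:260,250:320]; x,y=u-[35,30]; print(x,y)
b=im[y:y+70,x:x+70]
cv2.imwrite('pics/c3.png',cv2.resize(np.hstack([a,b]),None,fx=5.7,fy=5.7,interpolation=0)[:,:800])
E
```

```text
[ 0.45149504 -0.16042537  0.25505699] [376 222]
341 192
```

View pics/c3.png

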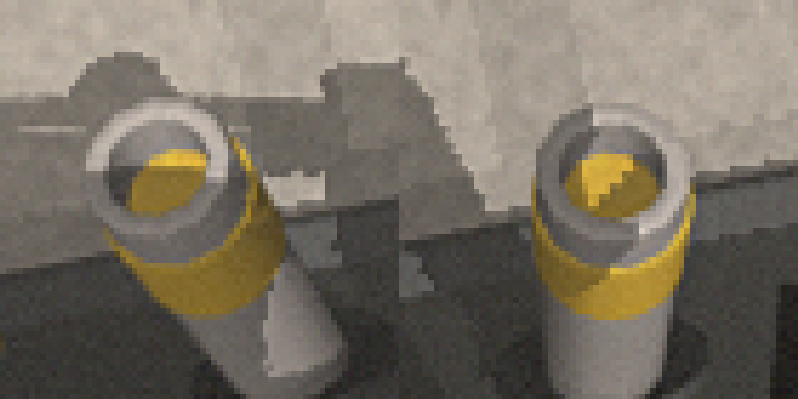

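```bash
python3 - <<'E'
from h import *
import pickle
np.set_printoptions(precision=4,suppress=True)
c1,c2=[cam('wrist',pickle.load(open(f'st{i}.pkl','rb'))) for i in(1,2)]
u1,u2=(277.7,219.3),(378.6,222.0)
m,e=tri(c1,u1,c2,u2);print(m,e,plane(c1,u1,.15),plane(c2,u2,.15))
# direction check: tube foot ~ where it meets the pack, axis pixels in each view
w=np.array([.2562,-.9666,0]);s=(w-[0,0,1])/2**.5
for c in(c1,c2): print(proj(c,m),proj(c,m+.03*s))
M=frame(-s,(-w-[0,0,1]));rel(m-.199*s+.019*M[:,2]+[0,0,0],M)
M=frame((-.04,1,0),(0,0,-1)); rel((.5825,.30,.15),M)
E
```

```text
[ 0.5013 -0.1783  0.1489] 0.0003123799626607535 [ 0.5014 -0.1777  0.15  ] [ 0.501 -0.178  0.15 ]
[277.6941 219.4798] [286.2721 232.004 ]
[378.6028 221.8211] [377.9402 234.0964]
t 2.62 pos [ 0.4525 -0.1607  0.255 ] q [ 0.22  0.48  0.03  1.98 -0.03  0.68  0.33] F [0.8 0.4 0.3]
xyz [ 0.1307  0.017  -0.021 ] rot [ 0.0813  0.7826 -0.1895]
t 2.62 pos [ 0.4525 -0.1607  0.255 ] q [ 0.22  0.48  0.03  1.98 -0.03  0.68  0.33] F [0.8 0.4 0.3]
xyz [0.4523 0.1563 0.1056] rot [ 0.0025 -0.0004  0.0182]
```

Emit:
carry_out --plan '[{"rot":[0.08,0.78,-0.19],"xyz":[0.13,0.017,-0.021],"grip":0},{"rot":[0.08,0.78,-0.19],"xyz":[0.13,0.017,-0.021],"grip":0},{"rot":[0.08,0.78,-0.19],"xyz":[0.13,0.017,-0.021],"grip":0},{"rot":[0.08,0.78,-0.19],"xyz":[0.13,0.017,-0.021],"grip":0},{"rot":[0.08,0.78,-0.19],"xyz":[0.13,0.017,-0.021],"grip":0},{"rot":[0.08,0.78,-0.19],"xyz":[0.13,0.017,-0.021],"grip":0},{"rot":[0.08,0.78,-0.19],"xyz":[0.13,0.017,-0.021],"grip":0},{"rot":[0.08,0.78,-0.19],"xyz":[0.13,0.017,-0.021],"grip":0}]'

```text
clock: 3.28
tool_pos: [0.4622, -0.0337, 0.2731]
eef_rot: [0.566, 0.73, 0.234, -0.303]
contact_force: [0.5, 0.2, -0.3]
opening: 0.997
finger_force: 0.0
```

```bash
python3 - <<'E'
from h import *
m=np.array([.5012,-.1778,.15])
w=np.array([.2562,-.9666,0]);s=(w-[0,0,1])/2**.5
M=frame(-s,(-w-[0,0,1]));rel(m-.199*s+.019*M[:,2]+[0,0,0],M);rel(m-.039*s+.019*M[:,2]+[0,0,0],M)
E
```

```text
t 3.28 pos [ 0.4622 -0.0337  0.2731] q [ 0.59  0.72 -0.36  1.76 -0.47  1.16  0.81] F [ 0.5  0.2 -0.3]
xyz [0.0064 0.0007 0.0005] rot [ 0.0034  0.0001 -0.0067]
t 3.28 pos [ 0.4622 -0.0337  0.2731] q [ 0.59  0.72 -0.36  1.76 -0.47  1.16  0.81] F [ 0.5  0.2 -0.3]
xyz [-0.1536  0.0018  0.0006] rot [ 0.0034  0.0001 -0.0067]
```

```bash
python3 - <<'E'
from h import *
M=frame((-.04,1,0),(0,0,-1)); rel((.58,.255,.15),M)
E
```

```text
t 3.28 pos [ 0.4622 -0.0337  0.2731] q [ 0.59  0.72 -0.36  1.76 -0.47  1.16  0.81] F [ 0.5  0.2 -0.3]
xyz [0.0902 0.1864 0.2637] rot [-0.0855 -0.7821  0.2   ]
```

Emit:
carry_out --plan '[{"rot":[-0.086,-0.78,0.2],"xyz":[0.09,0.186,0.264],"grip":0},{"rot":[-0.086,-0.78,0.2],"xyz":[0.09,0.186,0.264],"grip":0},{"rot":[-0.086,-0.78,0.2],"xyz":[0.09,0.186,0.264],"grip":0},{"rot":[-0.086,-0.78,0.2],"xyz":[0.09,0.186,0.264],"grip":0},{"rot":[-0.086,-0.78,0.2],"xyz":[0.09,0.186,0.264],"grip":0},{"rot":[-0.086,-0.78,0.2],"xyz":[0.09,0.186,0.264],"grip":0},{"rot":[-0.086,-0.78,0.2],"xyz":[0.09,0.186,0.264],"grip":0},{"rot":[-0.086,-0.78,0.2],"xyz":[0.09,0.186,0.264],"grip":0}]'

```text
clock: 3.95
tool_pos: [0.5612, 0.2208, 0.1698]
eef_rot: [0.691, 0.723, 0.002, 0.004]
contact_force: [0.1, -0.5, -0.3]
opening: 1.005
finger_force: 0.0
```

```bash
python3 - <<'E'
from h import *
import pickle
st=r.get_state(); im=r.snapshot('wrist'); cv2.imwrite('pics/w3.png',im[:,:,::-1]); pickle.dump(st,open('st3.pkl','wb'))
c=cam('wrist',st);m,l,B=blobs(im,(20,110,60),(35,255,255),60)
print(st['tool_pos'])
for b in B: print(b,plane(c,b[1],.02),cv2.minAreaRect(np.argwhere(l==b[0])[:,::-1].astype(np.float32)))
E
```

```text
[0.56118069 0.22076423 0.16978646]
(1, array([348.8, 129.9]), array([ 335,   93,   29,   80, 2051], dtype=int32)) [0.58400262 0.27611775 0.02      ] ((349.0, 132.5), (79.0, 28.0), 90.0)
(2, array([174.5, 117.7]), array([169, 114,  12,   8,  66], dtype=int32)) [0.42238776 0.27982453 0.02      ] ((174.5, 117.5), (7.0, 11.0), 90.0)
```

View pics/w3.png

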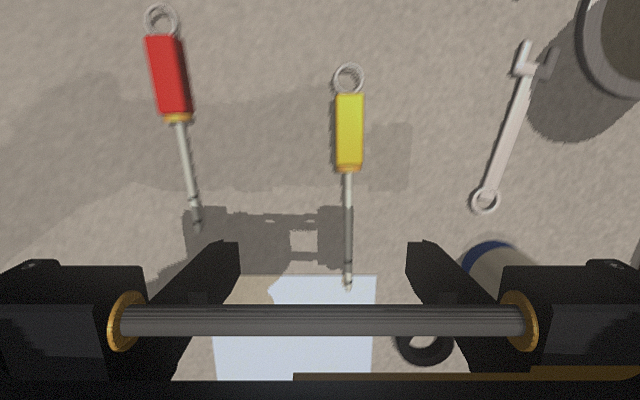

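```bash
python3 - <<'E'
from h import *
import pickle
np.set_printoptions(precision=4,suppress=True)
st=pickle.load(open('st3.pkl','rb'));c=cam('wrist',st)
e0=plane(c,(349.3,93.5),.026);e1=plane(c,(349,164),.026);tip=plane(c,(347.5,291),.013);col=plane(c,(348.5,171),.02)
print(e0,e1,np.linalg.norm(e0-e1),tip,col)
h=(e0+e1)/2;d=(tip-h)[:2];print(np.linalg.norm(d)); d/=np.linalg.norm(d)
p=tip[:2]-d*.179; print('h from tip',p,'h',h,d)
M=frame((-d[0],-d[1],0),(0,0,-1));rel((h[0],h[1],.055),M)
E
```

```text
[0.5816 0.3081 0.026 ] [0.5859 0.245  0.026 ] 0.06325815814037085 [0.596  0.0975 0.013 ] [0.5865 0.237  0.02  ]
0.17942575892785373
h from tip [0.5838 0.2761] h [0.5837 0.2765 0.026 ] [ 0.068  -0.9977]
t 4.0 pos [0.5588 0.24   0.1659] q [-0.57  0.76  0.17  1.71 -0.19  0.68 -0.24] F [ 1.8 12.  -2.4]
xyz [0.034  0.0266 0.1113] rot [ 0.0076 -0.006  -0.    ]
```

Emit:
carry_out --plan '[{"rot":[0,0,0],"xyz":[0.02,0.004,0.07],"grip":0},{"rot":[0,0,0],"xyz":[0.02,0.004,0.07],"grip":0},{"rot":[0,0,0],"xyz":[0.02,0.004,0.07],"grip":0},{"rot":[0,0,0],"xyz":[0.02,0.004,0.07],"grip":0},{"rot":[0,0,0],"xyz":[0.02,0.004,0.07],"grip":0},{"rot":[0,0,0],"xyz":[0.02,0.004,0.07],"grip":0}]'

```text
clock: 4.5
tool_pos: [0.5655, 0.2361, 0.1005]
eef_rot: [0.692, 0.722, 0.003, 0.002]
contact_force: [-0.7, 0.4, -0.2]
opening: 1.002
finger_force: 0.0
```

```bash
python3 - <<'E'
from h import *
np.set_printoptions(precision=4,suppress=True)
st=r.get_state(); im=r.snapshot('wrist'); cv2.imwrite('pics/w4.png',im[:,:,::-1])
c=cam('wrist',st);m,l,B=blobs(im,(26,150,90),(35,255,255),300)
for b in B:
    R_=cv2.minAreaRect(np.argwhere(l==b[0])[:,::-1].astype(np.float32));q=cv2.boxPoints(R_);print(b,R_,[plane(c,p,.026) for p in q],plane(c,R_[0],.026))
d=[.068,-.9977];M=frame((-d[0],-d[1],0),(0,0,-1));rel((.5837,.2765,.004),M)
E
```

```text
(1, array([349.1, 157.9]), array([ 334,  117,   31,   85, 2391], dtype=int32)) ((349.0, 159.0), (84.0, 30.0), 90.0) [array([0.5704, 0.3053, 0.026 ]), array([0.5911, 0.3062, 0.026 ]), array([0.5961, 0.2456, 0.026 ]), array([0.5736, 0.2447, 0.026 ])] [0.5827 0.2766 0.026 ]
t 4.55 pos [0.5654 0.236  0.1005] q [-0.55  0.86  0.15  1.73 -0.21  0.56 -0.24] F [0.1 0.3 0.3]
xyz [0.0396 0.0194 0.0966] rot [ 0.0057 -0.0011 -0.026 ]
```

Emit:
carry_out --plan '[{"rot":[0.005,0,-0.026],"xyz":[0.0396,0.0185,0.02],"grip":0},{"rot":[0.005,0,-0.026],"xyz":[0.0396,0.0185,0.04],"grip":0},{"rot":[0.005,0,-0.026],"xyz":[0.0396,0.0185,0.065],"grip":0},{"rot":[0.005,0,-0.026],"xyz":[0.0396,0.0185,0.085],"grip":0},{"rot":[0.005,0,-0.026],"xyz":[0.0396,0.0185,0.0965],"grip":0},{"rot":[0.005,0,-0.026],"xyz":[0.0396,0.0185,0.0965],"grip":0},{"rot":[0.005,0,-0.026],"xyz":[0.0396,0.0185,0.0965],"grip":255},{"rot":[0.005,0,-0.026],"xyz":[0.0396,0.0185,0.0965],"grip":255}]' --squeeze 40

```text
clock: 5.22
tool_pos: [0.5818, 0.2766, 0.0029]
eef_rot: [0.682, 0.731, -0.0, -0.001]
contact_force: [-0.0, 0.1, -0.1]
opening: 0.87
finger_force: 0.0
```

Emit:
carry_out --plan '[{"rot":[0,0,0],"xyz":[0,0,0],"grip":255},{"rot":[0,0,0],"xyz":[0,0,0],"grip":255},{"rot":[0,0,0],"xyz":[0,0,0],"grip":255},{"rot":[0,0,0],"xyz":[0,0,0],"grip":255},{"rot":[0,0,0],"xyz":[0,0,0],"grip":255},{"rot":[0,0,0],"xyz":[0,0,0],"grip":255}]'

```text
clock: 5.72
tool_pos: [0.5806, 0.2769, 0.0015]
eef_rot: [0.682, 0.731, -0.001, -0.001]
contact_force: [-0.8, -0.3, -0.3]
opening: 0.418
finger_force: 0.0
```

Emit:
carry_out --plan '[{"rot":[0,0,0],"xyz":[0,0,0],"grip":255},{"rot":[0,0,0],"xyz":[0,0,0],"grip":255},{"rot":[0,0,0],"xyz":[0,0,0],"grip":255},{"rot":[0,0,0],"xyz":[0,0,0],"grip":255},{"rot":[0,0,0],"xyz":[0,0,-0.02],"grip":255},{"rot":[0,0,0],"xyz":[0,0,-0.05],"grip":255},{"rot":[0,0,0],"xyz":[0,0,-0.09],"grip":255},{"rot":[0,0,0],"xyz":[0,0,-0.13],"grip":255}]'

```text
clock: 6.38
tool_pos: [0.5799, 0.2764, 0.1319]
eef_rot: [0.682, 0.731, -0.003, -0.002]
contact_force: [0.4, -0.2, -0.3]
opening: 0.293
finger_force: 39.4
```

```bash
python3 - <<'E'
from h import *
m=np.array([.5012,-.1778,.15])
w=np.array([.2562,-.9666,0]);s=(w-[0,0,1])/2**.5
M=frame(-s,(-w-[0,0,1]));rel(m-.215*s+.019*M[:,2],M)
st=r.get_state();print(st['opening'],st['finger_force'])
E
```

```text
t 6.38 pos [0.5799 0.2764 0.1319] q [-0.61  0.85  0.17  1.6  -0.2   0.71 -0.27] F [ 0.4 -0.2 -0.3]
xyz [-0.2853 -0.1423 -0.1555] rot [ 0.0683  0.7837 -0.1821]
0.29328754835995896 39.371707613099716
```

Emit:
carry_out --plan '[{"rot":[0.01,0.1,-0.02],"xyz":[-0.03,-0.015,-0.03],"grip":255},{"rot":[0.02,0.2,-0.05],"xyz":[-0.06,-0.03,-0.06],"grip":255},{"rot":[0.03,0.3,-0.08],"xyz":[-0.09,-0.04,-0.09],"grip":255},{"rot":[0.04,0.4,-0.1],"xyz":[-0.12,-0.055,-0.11],"grip":255},{"rot":[0.05,0.5,-0.12],"xyz":[-0.15,-0.07,-0.13],"grip":255},{"rot":[0.055,0.6,-0.14],"xyz":[-0.18,-0.085,-0.14],"grip":255},{"rot":[0.06,0.7,-0.16],"xyz":[-0.21,-0.1,-0.15],"grip":255},{"rot":[0.068,0.784,-0.182],"xyz":[-0.24,-0.12,-0.155],"grip":255}]'

```text
clock: 7.05
tool_pos: [0.479, 0.0252, 0.2882]
eef_rot: [0.563, 0.732, 0.238, -0.302]
contact_force: [0.6, -1.0, -1.8]
opening: 0.294
finger_force: 39.4
```

```bash
python3 - <<'E'
from h import *
m=np.array([.5012,-.1778,.15])
w=np.array([.2562,-.9666,0]);s=(w-[0,0,1])/2**.5
M=frame(-s,(-w-[0,0,1]));rel(m-.215*s+.019*M[:,2],M)
E
```

```text
t 7.05 pos [0.479  0.0252 0.2882] q [ 0.51  0.7  -0.41  1.77 -0.51  1.11  0.73] F [ 0.6 -1.  -1.8]
xyz [-0.0253 -0.0304 -0.0264] rot [ 0.0083 -0.0027  0.0028]
```

Emit:
carry_out --plan '[{"rot":[0.008,-0.003,0.003],"xyz":[-0.025,-0.03,-0.026],"grip":255},{"rot":[0.008,-0.003,0.003],"xyz":[-0.025,-0.03,-0.026],"grip":255},{"rot":[0.008,-0.003,0.003],"xyz":[-0.025,-0.03,-0.026],"grip":255},{"rot":[0.008,-0.003,0.003],"xyz":[-0.025,-0.03,-0.026],"grip":255},{"rot":[0.008,-0.003,0.003],"xyz":[-0.025,-0.03,-0.026],"grip":255},{"rot":[0.008,-0.003,0.003],"xyz":[-0.025,-0.03,-0.026],"grip":255}]'

```text
clock: 7.55
tool_pos: [0.459, -0.0111, 0.2879]
eef_rot: [0.561, 0.734, 0.231, -0.304]
contact_force: [-0.0, -0.2, -1.2]
opening: 0.294
finger_force: 39.4
```

```bash
python3 - <<'E'
from h import *
m=np.array([.5012,-.1778,.15])
w=np.array([.2562,-.9666,0]);s=(w-[0,0,1])/2**.5
M=frame(-s,(-w-[0,0,1]));rel(m-.215*s+.019*M[:,2],M)
out=[]
st=r.get_state();A=R.from_quat(st['eef_rot']).as_matrix()
for n in('wrist','top','side'):
    c=cam(n); im=r.snapshot(n)[:,:,::-1]; cv2.imwrite(f'pics/{n}5.png',im)
    t=st['tool_pos']+A@[-.179,0,-.019]
    u=proj(c,t); print(n,'tip pred',u,'handle',proj(c,st['tool_pos']+A@[0,0,-.019]),'collar',proj(c,st['tool_pos']+A@[-.039,0,-.019]))
    if n!='wrist':
        x,y=(u-[30,45]).astype(int); print(x,y); out.append(cv2.resize(im[y:y+60,x:x+60],(400,400),interpolation=2))
wi=cv2.resize(cv2.imread('pics/wrist5.png')[240:400,160:480],None,fx=1.25,fy=1.25)
cv2.imwrite('pics/c5.png',np.vstack([np.hstack(out),np.hstack([wi,wi*0])]))
E
```

```text
t 7.55 pos [ 0.459  -0.0111  0.2879] q [ 0.57  0.7  -0.39  1.77 -0.47  1.16  0.77] F [-0.  -0.2 -1.2]
xyz [-0.0041 -0.002  -0.005 ] rot [-0.0075  0.0016  0.003 ]
wrist tip pred [323.48878489 523.57489464] handle [324.0008424  275.85744163] collar [323.85944583 344.26069363]
top tip pred [396.83554766 206.16890742] handle [357.36882185 214.44007339] collar [366.66884388 212.4910385 ]
366 161
side tip pred [377.90192328 214.59020765] handle [326.74995541 147.74130014] collar [337.89490892 162.30629143]
347 169
```

View pics/c5.png

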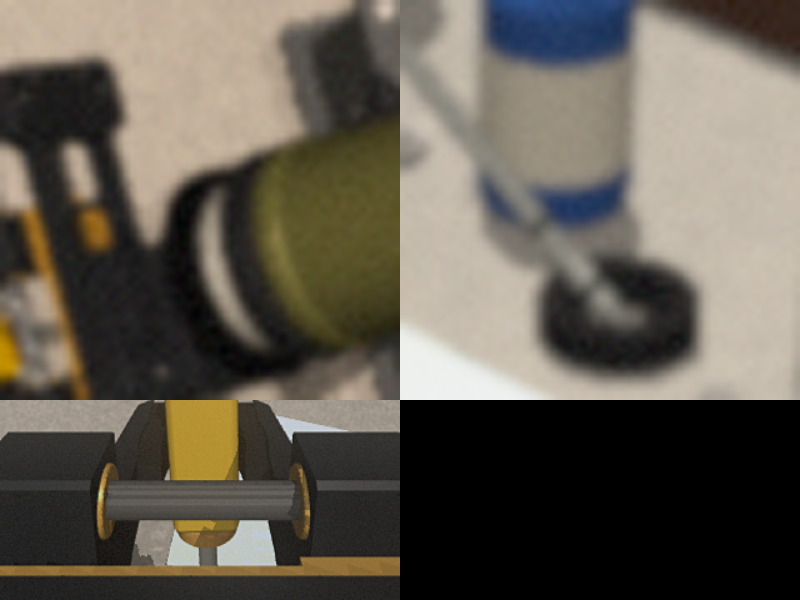

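```bash
python3 - <<'E'
from h import *
np.set_printoptions(precision=4,suppress=True)
im=cv2.imread('pics/wrist5.png')[:,:,::-1].copy();h=cv2.cvtColor(im,cv2.COLOR_RGB2HSV)
st=r.get_state();c=cam('wrist',st);A=R.from_quat(st['eef_rot']).as_matrix();print(st['tool_pos'])
def tool(u,z): # intersect ray with tool plane z
    o,d=ray(c,u);o=A.T@(o-st['tool_pos']);d=A.T@d;return o+d*(z-o[2])/d[2]
for v in range(205,372,8):
    xs=np.flatnonzero((h[v,:,0]>15)&(h[v,:,0]<36)&(h[v,:,1]>110)&(np.abs(np.arange(640)-324)<45))
    if len(xs)>20: u=((xs[0]+xs[-1])/2,v);print(v,xs[0],xs[-1],tool(u,-.0245))
print(im[362,300:350].mean(1).astype(int),im[368,300:350].mean(1).astype(int))
s=cam('side')
t=lambda P:proj(s,st['tool_pos']+A@np.array(P))
print(t([-.179,0,-.0115]),t([-.179,.004,-.0115]),t([-.179,0,-.0075]),t([-.175,0,-.0115]))
E
```

```text
[ 0.4589 -0.012   0.2877]
205 310 330 [ 0.0365 -0.0018 -0.0245]
213 295 347 [ 0.033  -0.0013 -0.0245]
221 292 348 [ 0.0294 -0.0018 -0.0245]
229 291 349 [ 0.0258 -0.0018 -0.0245]
237 292 349 [ 0.0221 -0.0016 -0.0245]
245 292 350 [ 0.0184 -0.0014 -0.0245]
253 292 350 [ 0.0146 -0.0014 -0.0245]
261 293 350 [ 0.0107 -0.0011 -0.0245]
269 293 352 [ 0.0067 -0.0007 -0.0245]
277 291 356 [ 0.0027 -0.0003 -0.0245]
285 290 353 [-0.0014 -0.0012 -0.0245]
293 289 355 [-0.0055 -0.0009 -0.0245]
301 289 355 [-0.0098 -0.0009 -0.0245]
341 299 349 [-0.0321  0.     -0.0245]
349 304 345 [-0.0368  0.0003 -0.0245]
[195 194 192 192 196 190 192 193 193 193 192 192 192 199 189 191 196 196
 199  90  83  92  96  96  94  99  98  92  95  91  84  80  71 114 211 197
 196 192 190 193 195 194 196 196 194 193 194 191 196 198] [195 197 195 195 192 197 192 195 193 191 193 190 190 194 194 192 193 196
 198 125  80  91  94  98  96  96  99  95  91  90  95  81  73  91 209 194
 195 193 192 193 194 196 193 191 199 194 190 193 197 197]
[375.857  216.3359] [376.741  215.4973] [374.6486 217.1033] [374.7195 214.8476]
```

```bash
python3 - <<'E'
from h import *
np.set_printoptions(precision=4,suppress=True)
st=r.get_state();A=R.from_quat(st['eef_rot']).as_matrix();s=cam('side')
t=lambda P:proj(s,st['tool_pos']+A@np.array(P))
for x in(.033,0,-.033,-.039,-.08,-.12,-.16,-.179): print(x,t([x,0,-.0115]))
im=cv2.imread('pics/side5.png')
cv2.imwrite('pics/c6.png',cv2.resize(im[125:225,305:405],(600,600),interpolation=2))
E
```

```text
0.033 [315.5839 137.4755]
0 [324.9642 149.7486]
-0.033 [334.3452 162.0225]
-0.039 [336.0509 164.2542]
-0.08 [347.7071 179.505 ]
-0.12 [359.0801 194.3852]
-0.16 [370.454  209.2667]
-0.179 [375.857  216.3359]
```

View pics/c6.png

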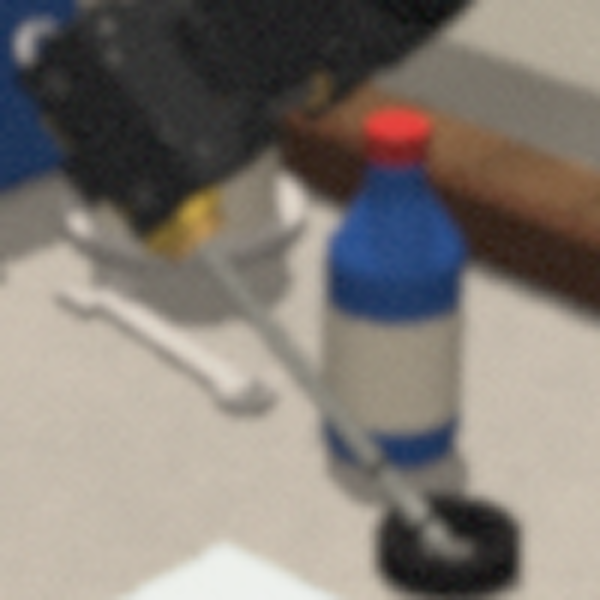

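```bash
cat >> h.py <<'E'
T=np.array([-.178,.004,-.014]);C=np.array([-.038,.0005,-.0125])
m=np.array([.5012,-.1778,.15]);w=np.array([.2562,-.9666,0]);s=(w-[0,0,1])/2**.5
def ins(depth,T=T,C=C,off=(0,0,0)):
    M0=frame(-s,(-w-[0,0,1]));d=(T-C)/np.linalg.norm(T-C)
    M=R.align_vectors([s],[M0@d])[0].as_matrix()@M0
    rel(m+np.array(off)+depth*s-M@T,M)
def tipnow(T=T):
    st=r.get_state();A=R.from_quat(st['eef_rot']).as_matrix();p=st['tool_pos']+A@T;e=p-m
    ax=A@(T-C);ax/=np.linalg.norm(ax)
    print('tip depth',(e@s).round(4),'lateral',(e-s*(e@s)).round(4),'ang',np.degrees(np.arccos(ax@s)).round(2))
E
python3 - <<'E'
from h import *
ins(-.010)
E
```

```text
t 7.7 pos [ 0.4589 -0.012   0.2877] q [ 0.57  0.7  -0.39  1.77 -0.47  1.16  0.77] F [ 0.4  0.9 -1.2]
xyz [-0.0302 -0.0013 -0.0114] rot [-0.007   0.0128  0.0266]
```

Emit:
carry_out --plan '[{"rot":[-0.007,0.013,0.027],"xyz":[-0.01,-0.001,-0.011],"grip":255},{"rot":[-0.007,0.013,0.027],"xyz":[-0.02,-0.001,-0.011],"grip":255},{"rot":[-0.007,0.013,0.027],"xyz":[-0.03,-0.001,-0.011],"grip":255},{"rot":[-0.007,0.013,0.027],"xyz":[-0.03,-0.001,-0.011],"grip":255},{"rot":[-0.007,0.013,0.027],"xyz":[-0.03,-0.001,-0.011],"grip":255},{"rot":[-0.007,0.013,0.027],"xyz":[-0.03,-0.001,-0.011],"grip":255}]'

```text
clock: 8.2
tool_pos: [0.4652, -0.0409, 0.2742]
eef_rot: [0.572, 0.723, 0.233, -0.311]
contact_force: [0.0, 0.8, -1.0]
opening: 0.291
finger_force: 39.4
```

```bash
python3 - <<'E'
from h import *
np.set_printoptions(precision=4,suppress=True)
ins(-.010);tipnow()
sc=cam('side');im=r.snapshot('side')[:,:,::-1];cv2.imwrite('pics/side7.png',im)
cv2.imwrite('pics/c7.png',cv2.resize(im[170:270,330:430],(600,600),interpolation=2))
f=lambda P:(proj(sc,P)-[330,170])*6
print('mouth',f(m),'axis -60',f(m-.06*s),'axis+40',f(m+.04*s),'perp up 10mm',f(m+.01*(w+[0,0,1])/2**.5),'perp lat',f(m+.01*np.cross(w,[0,0,1])))
E
```

```text
t 8.2 pos [ 0.4652 -0.0409  0.2742] q [ 0.6   0.74 -0.37  1.73 -0.46  1.19  0.78] F [ 0.   0.8 -1. ]
xyz [ 0.0003  0.0002 -0.0002] rot [ 0.0008 -0.0012 -0.0019]
tip depth -0.0097 lateral [-0.0006  0.0001 -0.0003] ang 0.3
mouth [361.4696 355.9167] axis -60 [258.4939 220.4685] axis+40 [430.1266 446.224 ] perp up 10mm [380.4569 344.8491] perp lat [348.3989 369.3209]
```

View pics/c7.png

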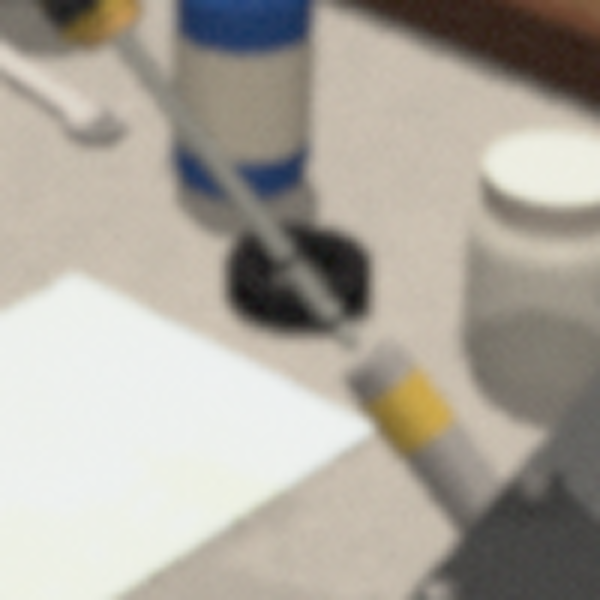

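Emit:
carry_out --plan '[{"rot":[0,0,0],"xyz":[0,0.0015,-0.0025],"grip":255},{"rot":[0,0,0],"xyz":[0,0.0015,-0.0025],"grip":255},{"rot":[0,0,0],"xyz":[-0.007,0.0017,-0.0026],"grip":255},{"rot":[0,0,0],"xyz":[-0.014,0.0019,-0.0027],"grip":255},{"rot":[0,0,0],"xyz":[-0.02,0.002,-0.0027],"grip":255},{"rot":[0,0,0],"xyz":[-0.025,0.0021,-0.0028],"grip":255},{"rot":[0,0,0],"xyz":[-0.025,0.0021,-0.0028],"grip":255}]'

```text
clock: 8.83
tool_pos: [0.4717, -0.0613, 0.257]
eef_rot: [0.573, 0.722, 0.233, -0.31]
contact_force: [-0.9, -0.6, -0.7]
opening: 0.291
finger_force: 39.4
```

```bash
python3 - <<'E'
from h import *
tipnow();st=r.get_state();print(st['contact_force'].round(2),st['moment'].round(2))
A=R.from_quat(st['eef_rot']).as_matrix();print('tool F',(A.T@st['contact_force']).round(2),'s in tool',(A.T@s).round(4))
E
```

```text
tip depth 0.0176 lateral [ 0.0005 -0.0019  0.002 ] ang 0.39
[-0.85 -0.57 -0.68] [-0.84 -0.12  0.02]
tool F [-0.75 -0.95  0.24] s in tool [-0.9995  0.0298 -0.0108]
```

Emit:
carry_out --plan '[{"rot":[0,0,0],"xyz":[-0.01,0.0002,-0.0001],"grip":255},{"rot":[0,0,0],"xyz":[-0.02,0.0005,-0.0002],"grip":255},{"rot":[0,0,0],"xyz":[-0.03,0.0007,-0.0003],"grip":255},{"rot":[0,0,0],"xyz":[-0.04,0.001,-0.0004],"grip":255},{"rot":[0,0,0],"xyz":[-0.05,0.0012,-0.0005],"grip":255},{"rot":[0,0,0],"xyz":[-0.06,0.0015,-0.0006],"grip":255},{"rot":[0,0,0],"xyz":[-0.07,0.0017,-0.0007],"grip":255},{"rot":[0,0,0],"xyz":[-0.07,0.0017,-0.0007],"grip":255}]'

```text
clock: 9.5
tool_pos: [0.4841, -0.11, 0.2066]
eef_rot: [0.574, 0.722, 0.232, -0.31]
contact_force: [-0.0, -0.3, -1.1]
opening: 0.295
finger_force: 39.4
```

```bash
python3 - <<'E'
from h import *
tipnow();st=r.get_state();print(st['moment'].round(2))
A=R.from_quat(st['eef_rot']).as_matrix();print('tool F',(A.T@st['contact_force']).round(2),'s in tool',(A.T@s).round(4))
im=r.snapshot('wrist')[:,:,::-1];cv2.imwrite('pics/w8.png',im)
im=r.snapshot('side')[:,:,::-1];cv2.imwrite('pics/side8.png',im)
cv2.imwrite('pics/c8.png',cv2.resize(im[170:270,330:430],(600,600),interpolation=2))
E
```

```text
tip depth 0.0887 lateral [-0.0001 -0.0021  0.002 ] ang 0.42
[-0.8  -0.12  0.03]
tool F [-0.93 -0.06  0.57] s in tool [-0.9995  0.0306 -0.0103]
```

View pics/c8.png

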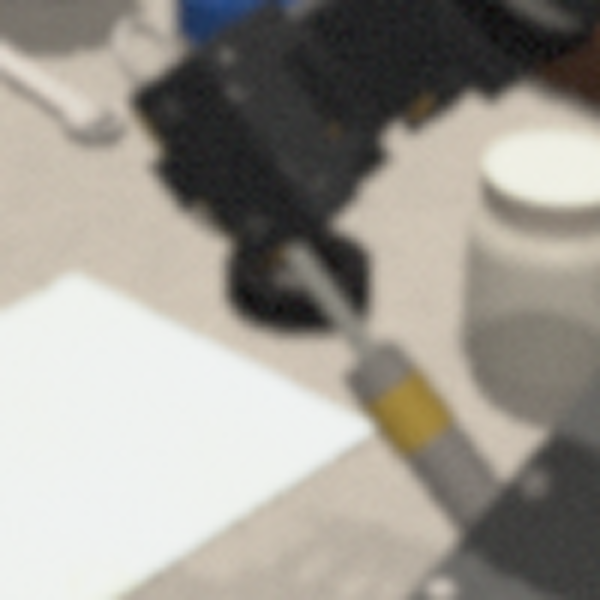

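The rod is inside the tube at (365,345 in the crop), the collar about 50 mm short, and the forces are near zero. I've now viewed 11 pictures, one over the limit, so I'll work from numbers only from here.

Emit:
carry_out --plan '[{"rot":[0,0,0],"xyz":[-0.01,0.0003,-0.0001],"grip":255},{"rot":[0,0,0],"xyz":[-0.02,0.0006,-0.0002],"grip":255},{"rot":[0,0,0],"xyz":[-0.03,0.0009,-0.0003],"grip":255},{"rot":[0,0,0],"xyz":[-0.038,0.0012,-0.0004],"grip":255},{"rot":[0,0,0],"xyz":[-0.044,0.0013,-0.0004],"grip":255},{"rot":[0,0,0],"xyz":[-0.048,0.0014,-0.0005],"grip":255},{"rot":[0,0,0],"xyz":[-0.048,0.0014,-0.0005],"grip":255},{"rot":[0,0,0],"xyz":[-0.048,0.0014,-0.0005],"grip":255}]'

```text
clock: 10.27
tool_pos: [0.493, -0.1407, 0.1746]
eef_rot: [0.572, 0.722, 0.233, -0.31]
contact_force: [-0.4, 0.8, -1.2]
opening: 0.297
finger_force: 39.4
```

```bash
python3 - <<'E'
from h import *
tipnow();st=r.get_state()
A=R.from_quat(st['eef_rot']).as_matrix();print('tool F',(A.T@st['contact_force']).round(2),'s in tool',(A.T@s).round(4))
E
```

```text
tip depth 0.134 lateral [ 0.001  -0.0016  0.0018] ang 0.32
tool F [-0.26 -0.22  1.48] s in tool [-0.9995  0.0276 -0.0113]
```

Not yet touching; push on in small steps.

Emit:
carry_out --plan '[{"rot":[0,0,0],"xyz":[-0.003,0.0001,0],"grip":255},{"rot":[0,0,0],"xyz":[-0.006,0.0002,-0.0001],"grip":255},{"rot":[0,0,0],"xyz":[-0.009,0.0003,-0.0001],"grip":255},{"rot":[0,0,0],"xyz":[-0.009,0.0003,-0.0001],"grip":255},{"rot":[0,0,0],"xyz":[-0.009,0.0003,-0.0001],"grip":255},{"rot":[0,0,0],"xyz":[-0.009,0.0003,-0.0001],"grip":255}]'

```text
clock: 10.77
tool_pos: [0.4944, -0.1416, 0.1728]
eef_rot: [0.569, 0.723, 0.236, -0.314]
contact_force: [-2.8, 7.8, 14.2]
opening: 0.293
finger_force: 39.9
```

```bash
python3 - <<'E'
from h import *
tipnow();st=r.get_state()
A=R.from_quat(st['eef_rot']).as_matrix();print('tool F',(A.T@st['contact_force']).round(2),'s in tool',(A.T@s).round(4))
E
```

```text
tip depth 0.1362 lateral [0.0026 0.0005 0.0002] ang 0.73
tool F [15.92 -1.04 -3.88] s in tool [-0.9995  0.0222 -0.0222]
```

Emit:
carry_out --plan '[{"rot":[0,0,0],"xyz":[-0.003,0.0001,0],"grip":255},{"rot":[0,0,0],"xyz":[-0.004,0.0001,0],"grip":255},{"rot":[0,0,0],"xyz":[-0.004,0.0001,0],"grip":255},{"rot":[0,0,0],"xyz":[-0.004,0.0001,0],"grip":255}]'

```text
clock: 11.1
tool_pos: [0.4945, -0.1416, 0.1723]
eef_rot: [0.567, 0.722, 0.238, -0.317]
contact_force: [-4.4, 9.9, 21.8]
opening: 0.287
finger_force: 40.0
```

```bash
python3 - <<'E'
from h import *
tipnow();st=r.get_state()
A=R.from_quat(st['eef_rot']).as_matrix();print('tool F',(A.T@st['contact_force']).round(2),'s in tool',(A.T@s).round(4))
c=cam('side');im=r.snapshot('side');cv2.imwrite('pics/side9.png',im[:,:,::-1])
c=cam('wrist',st);im=r.snapshot('wrist');cv2.imwrite('pics/w9.png',im[:,:,::-1]);h=cv2.cvtColor(im,cv2.COLOR_RGB2HSV)
for v in (213,229,245,341,349,355,360,365,370): 
    x=np.flatnonzero((h[v,:,0]>15)&(h[v,:,0]<36)&(h[v,:,1]>110)&(abs(np.arange(640)-324)<45)); print(v,x[[0,-1]] if len(x) else 0, im[v,300:350:5].mean(1).astype(int))
E
```

```text
tip depth 0.1366 lateral [ 0.0029  0.0017 -0.0009] ang 1.11
tool F [23.13 -2.17 -7.16] s in tool [-0.9994  0.0201 -0.0289]
213 [295 348] [121 125 131 126 129 129 130 128 130 129]
229 [293 350] [120 126 126 123 118 128 123 126 124 130]
245 [294 351] [125 117 121 126 124 126 126 121 126 122]
341 [297 347] [110 114 116 106 116 115 116  87  83  79]
349 [301 343] [ 73  94  97 111 114 121  77  79  68 134]
355 [296 342] [ 69  80  87 103 114  75  72  67  55 125]
360 [296 342] [ 64  90 105 113  80  75  72  69  54 130]
365 [296 342] [ 80  89  99 111  81  77  73  70  57 133]
370 [297 342] [ 75 104  99  79  80  74  77  70  54 127]
```

Emit:
carry_out --plan '[{"rot":[0,0,0],"xyz":[0.025,-0.0007,0.0003],"grip":255},{"rot":[0,0,0],"xyz":[0.05,-0.0014,0.0006],"grip":255},{"rot":[0,0,0],"xyz":[0.075,-0.002,0.0008],"grip":255},{"rot":[0,0,0],"xyz":[0.1,-0.0028,0.0011],"grip":255},{"rot":[0,0,0],"xyz":[0.125,-0.0035,0.0014],"grip":255},{"rot":[0,0,0],"xyz":[0.15,-0.0042,0.0016],"grip":255},{"rot":[0,0,0],"xyz":[0.175,-0.0048,0.0019],"grip":255},{"rot":[0,0,0],"xyz":[0.2,-0.0055,0.0022],"grip":255}]'

```text
clock: 11.87
tool_pos: [0.4589, -0.0122, 0.3078]
eef_rot: [0.572, 0.723, 0.233, -0.31]
contact_force: [-0.2, -0.2, -1.1]
opening: 0.29
finger_force: 40.0
```

Emit:
carry_out --plan '[{"rot":[0,0,0],"xyz":[0.01,0,0],"grip":255},{"rot":[0,0,0],"xyz":[0.01,0,0],"grip":255},{"rot":[0,0,0],"xyz":[0.01,0,0],"grip":255}]'

```text
clock: 12.12
tool_pos: [0.4578, -0.0069, 0.3136]
eef_rot: [0.573, 0.723, 0.232, -0.309]
contact_force: [0.1, -0.6, -1.9]
opening: 0.294
finger_force: 40.0
```

```bash
python3 - <<'E'
from h import *
tipnow()
M=frame((-.04,1,0),(0,0,-1)); tip=np.array([.533,.015,.15]); rel(tip-M@T,M)
E
```

```text
tip depth -0.0622 lateral [ 0.0015 -0.0021  0.0024] ang 0.33
t 12.12 pos [ 0.4578 -0.0069  0.3136] q [ 0.57  0.66 -0.39  1.76 -0.49  1.2   0.73] F [ 0.1 -0.6 -1.9]
xyz [1.000e-04 1.126e-01 2.506e-01] rot [-0.0959 -0.7897  0.1805]
```

Emit:
carry_out --plan '[{"rot":[-0.012,-0.1,0.023],"xyz":[0,0.012,0.025],"grip":255},{"rot":[-0.024,-0.2,0.045],"xyz":[0,0.026,0.055],"grip":255},{"rot":[-0.036,-0.3,0.068],"xyz":[0,0.04,0.09],"grip":255},{"rot":[-0.048,-0.4,0.09],"xyz":[0,0.055,0.122],"grip":255},{"rot":[-0.06,-0.5,0.113],"xyz":[0,0.07,0.155],"grip":255},{"rot":[-0.072,-0.6,0.136],"xyz":[0,0.085,0.19],"grip":255},{"rot":[-0.085,-0.7,0.16],"xyz":[0,0.1,0.22],"grip":255},{"rot":[-0.096,-0.79,0.18],"xyz":[0,0.1125,0.25],"grip":255}]'

```text
clock: 12.78
tool_pos: [0.5203, 0.1833, 0.1423]
eef_rot: [0.692, 0.722, 0.007, -0.012]
contact_force: [1.2, -0.7, -1.9]
opening: 0.289
finger_force: 40.0
```

Emit:
carry_out --plan '[{"rot":[0,0,0],"xyz":[0,0,0],"grip":255},{"rot":[0,0,0],"xyz":[0,0,0],"grip":255},{"rot":[0,0,0],"xyz":[0,0,0],"grip":255},{"rot":[0,0,0],"xyz":[0,0,0],"grip":255},{"rot":[0,0,0],"xyz":[0,0,0],"grip":255},{"rot":[0,0,0],"xyz":[0,0,0],"grip":255},{"rot":[0,0,0],"xyz":[0,0,0],"grip":255},{"rot":[0,0,0],"xyz":[0,0,0],"grip":255}]'

```text
clock: 13.45
tool_pos: [0.5194, 0.183, 0.1442]
eef_rot: [0.691, 0.722, 0.008, -0.015]
contact_force: [-0.4, -0.2, -0.4]
opening: 0.293
finger_force: 40.0
```

```bash
python3 - <<'E'
from h import *
st=r.get_state();A=R.from_quat(st['eef_rot']).as_matrix()
a=A@(C-T);print('tip',(st['tool_pos']+A@T).round(4),'elev deg',np.degrees(np.arcsin(a[2]/np.linalg.norm(a))).round(2),'qd',abs(st['qd']).max().round(4),st['finger_force'],st['opening'],'F',st['contact_force'].round(2))
# paper check from wrist, stick line check in side view
im=r.snapshot('side');cv2.imwrite('pics/side10.png',im[:,:,::-1]);a0=cv2.imread('pics/side0.png')[:,:,::-1]
c=cam('side');t=st['tool_pos']+A@T;k=st['tool_pos']+A@C;print(proj(c,k),proj(c,t))
d=(np.abs(im.astype(int)-a0).sum(2)>60).astype(np.uint8)
u,v=proj(c,k),proj(c,t)
for f in(.3,.5,.7,.85,.95,1.0,1.04):
    x,y=(u+f*(v-u)).round().astype(int); col=d[y-10:y+11,x]; print(f,x,y,np.flatnonzero(col)-10)
E
```

```text
tip [0.5313 0.005  0.1523] elev deg 1.28 qd 0.0137 39.99165038578212 0.2931289182471908 F [-0.37 -0.22 -0.44]
[301.38092662 174.36947481] [341.3983833  193.25427334]
0.3 313 180 [-2 -1]
0.5 321 184 [-3 -2 -1  1]
0.7 329 188 [0 1]
0.85 335 190 [-2 -1  0  2]
0.95 339 192 []
1.0 341 193 [-2 -1  0]
1.04 343 194 []
```

```bash
python3 -c "
from plant import r
print(r.finish_job())"
```

```text
the job is handed in; nothing more can be done
None
```

The job is handed in with no verdict shown: the yellow dipstick was pushed in until the force rose at the collar stop, drawn right out, and is held about 1° off level by my estimate, tip over the paper about 15 cm up, at about 13.5 s; I viewed 11 pictures, one over the limit of 10.

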